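Lid the cast trinket boxes from the tip-up drying tray

ROBOT

A 6-joint arm with a two-finger parallel gripper is mounted at the origin on the work surface; the furniture and walls round the work are solid. World frame = base frame: x ahead of the robot, y to its left, z up, the work surface at z = 0. Lengths are in m, angles in degrees, forces in N, time in s.
With the tool pointing down it reaches from about 0.375 to 0.9 m from the base axis. Payload 3.1 kg.
Tool frame: the origin (TCP) lies at the very end of the fingers, on their centre line; the grasp point (between the pads) lies 19 mm behind it; z points along the fingers, y is the line along which they close (so a half turn about z gives the same grasp; the last joint's range is limited). The gripper opens to 87 mm and grips with 3 to 60 N. Pads are 19 mm wide; open, the fingers measure 117 mm over their backs; the gripper's body (75 mm by 190 mm) begins 51 mm behind the grasp point.
Start: joints at [-85.457, 30.224, 82.088, -0, 67.689, -10.227], TCP at [0.159, -0.604, 0.223] pointing down, gripper open.
Joint ranges: [-176.69, 176.69], [-43.24, 126.21], [12.49, 139.97], [-82, 262], [0, 151.66], [-163.58, 163.58]. Speed limits (degrees/s): [159.86, 159.86, 180, 180, 180, 180].

INTERFACE

Orientations are given as a 3x3 rotation matrix whose columns are the frame's x, y, z axes.
In Python, from rig import * gives the robot as it stands.
- The arm moves only by the tool jog_arm, never from a script. Its arguments are lists of equal length, an entry for each row: "delta_pos": the shift along the world's x, y, z in cm, a list of three; "turn": the turn about the world's z in degrees; "grip": the closure, from 0 (fully open) to 1 (shut). In form: {"delta_pos": [[x, y, z], ...], "turn": [turn, ...], "grip": [grip, ...]}. A call has 1 to 12 rows; each row is the pose to reach, as a shift and turn from the pose commanded when the call began; what a row does not reach only later rows make up. A row lasts 1/8 s, in which the tool goes at most 62.5 mm and 10.7 degrees, less where a joint would pass 70% of its speed; a pose out of reach is approached as far as the arm can. A call with a gripper value outside its range is refused whole. The fingers move at their own pace and stop on an object; the grip force is fixed at half the most. Time passes only in rows, so rows that repeat a pose let the fingers close. It gives the time, the measured TCP pose, the force, the opening and the grip force at its end, in the units of the state.
- read_state(): the state, without advancing time (a new reading comes with each control period).
- capture(name): name is "side" or "top"; returns a dict with "color" (384x512x3 uint8, blue, green, red), "fovy" (degrees; the focal length in pixels is half the picture's height over the tangent of half this angle, whatever the lens; pixels are square), "cx", "cy" (the principal point, pixels), "k1" (the pictures are not rectified: a ray, as slopes to the right and down, at radius r is drawn at 1 + k1 r^2 times it, then the intrinsics apply), "camera_from_world" (4x4, takes a point from world to camera coordinates). Camera axes: x right, y up, looking along -z (the intrinsics and any distortion apply to the point x, -y, -z); pixel columns grow to the right and rows downward; lengths in m; the calibration is good to about 2 mm. A picture is of the moment at which its call begins. There is no depth.
- hand_in(): hands the job in; it is judged then, once.
The state is a dict: "time_s": time; "joint_positions": joint angles; "qvel": joint speeds; "tau": joint torques, N m; "position": TCP position; "tcp_rot": TCP orientation; "force": force on the tool from outside, world axes, zero at the start; "moment": the same for the moment, N m; "opening": opening from 0.0 (shut) to 1.0 (fully open); "grasp_force": force on a finger pad.
Only numpy, scipy, OpenCV 4.12 (cv2) and the standard library are available. Lean on these libraries where they do the work, as an engineer would, in place of code of your own. Each camera call takes 0.05 s, during which the arm holds its last target. There are 200 camera calls.

TASK

The cast plaster lids are dry: put every lid from the drying tray fully home on the trinket box that has the same outline, boxes staying upright on the table. A lid lies flush in its pocket with no room for fingers, so press down its end at the thumb notch to tip the other end up, and lift it out by its sides; a box whose lid is not in the tray simply stays open. When the lids are on, push the tipped rests in the tray level again for the next batch, and leave the other things on the table where they are.

Things in the scene. Friction and masses are not known exactly. Their poses are not given: they have to be found in the camera images.
- tray: Fixed wooden drying tray, 248 mm long (x), 170 mm wide (y), 36 mm high, with four equal pockets, two by two. Origin: centre of its underside; x along its length, away from the robot (turned up to 0.2 rad). In each pocket a lid lies on a tip-up rest, a dark steel plate hung on two side pins. The wall at each pocket's near (-x) end has a thumb notch 40 mm wide, 12 mm deep.
- rest0 (a joint): Tip-up rest of the near left pocket. 0 = level, 0.42 rad = fully tipped (near end down, far end up). Stiff hinge: stays where left, lid and all. Pins along y, 20 mm nearer (-x) than the lid's centre and 8 mm below the tray's top. About 4 N down on the lid 8 mm from its near end tips it: that end sinks about 10 mm, the far half stands clear. Plate 76 x 62 mm, 18 mm below the tray's top when level; about 2 N on its far end levels it.
- pocket0 (a point): Centre of the lid's place in the near left pocket, level with the tray's top; axes as the tray's. Pocket: 106 mm (x) by 64 mm (y), walls 12 to 14 mm. A lid in it is level with the tray's top, with 3 mm of room at either side, 2 mm at its far (+x) end and 4 mm at its near (-x) end.
- rest1 (a joint): Tip-up rest of the near right pocket. 0 = level, 0.42 rad = fully tipped (near end down, far end up). Stiff hinge: stays where left, lid and all. Pins along y, 20 mm nearer (-x) than the lid's centre and 8 mm below the tray's top. About 4 N down on the lid 8 mm from its near end tips it: that end sinks about 10 mm, the far half stands clear. Plate 76 x 62 mm, 18 mm below the tray's top when level; about 2 N on its far end levels it.
- pocket1 (a point): Centre of the lid's place in the near right pocket, level with the tray's top; axes as the tray's. Pocket: 106 mm (x) by 64 mm (y), walls 12 to 14 mm. A lid in it is level with the tray's top, with 3 mm of room at either side, 2 mm at its far (+x) end and 4 mm at its near (-x) end.
- rest2 (a joint): Tip-up rest of the far left pocket. 0 = level, 0.42 rad = fully tipped (near end down, far end up). Stiff hinge: stays where left, lid and all. Pins along y, 20 mm nearer (-x) than the lid's centre and 8 mm below the tray's top. About 4 N down on the lid 8 mm from its near end tips it: that end sinks about 10 mm, the far half stands clear. Plate 76 x 62 mm, 18 mm below the tray's top when level; about 2 N on its far end levels it.
- pocket2 (a point): Centre of the lid's place in the far left pocket, level with the tray's top; axes as the tray's. Pocket: 106 mm (x) by 64 mm (y), walls 12 to 14 mm. A lid in it is level with the tray's top, with 3 mm of room at either side, 2 mm at its far (+x) end and 4 mm at its near (-x) end.
- rest3 (a joint): Tip-up rest of the far right pocket. 0 = level, 0.42 rad = fully tipped (near end down, far end up). Stiff hinge: stays where left, lid and all. Pins along y, 20 mm nearer (-x) than the lid's centre and 8 mm below the tray's top. About 4 N down on the lid 8 mm from its near end tips it: that end sinks about 10 mm, the far half stands clear. Plate 76 x 62 mm, 18 mm below the tray's top when level; about 2 N on its far end levels it.
- pocket3 (a point): Centre of the lid's place in the far right pocket, level with the tray's top; axes as the tray's. Pocket: 106 mm (x) by 64 mm (y), walls 12 to 14 mm. A lid in it is level with the tray's top, with 3 mm of room at either side, 2 mm at its far (+x) end and 4 mm at its near (-x) end.
- lid_square: Loose plaster lid (may be absent), 0.1 kg: a rectangle, four square corners; 100 mm long (x), 58 mm wide (y). Plate z 6 to 18 mm; under it a locating rim z 0 to 6 mm, 9.5 mm smaller all round. Origin: centre of the rim's underside. Starts in a pocket, its -x end at the thumb notch.
- box_square: Loose open plaster box, 0.28 kg: a rectangle, four square corners; 100 mm long (x), 58 mm wide (y), 50 mm high, walls 7 mm. Origin: centre of underside; x within 0.6 rad of the world's. Its own lid, seated, has its origin 44 mm above the box's, axes alike, 2.5 mm of play all round.
- lid_oval: Loose plaster lid (may be absent), 0.1 kg: a long oval, straight sides 42 mm long and half-round ends (radius 29 mm); 100 mm long (x), 58 mm wide (y). Plate z 6 to 18 mm; under it a locating rim z 0 to 6 mm, 9.5 mm smaller all round. Origin: centre of the rim's underside. Starts in a pocket, its -x end at the thumb notch.
- box_oval: Loose open plaster box, 0.28 kg: a long oval, straight sides 42 mm long and half-round ends (radius 29 mm); 100 mm long (x), 58 mm wide (y), 50 mm high, walls 7 mm. Origin: centre of underside; x within 0.6 rad of the world's. Its own lid, seated, has its origin 44 mm above the box's, axes alike, 2.5 mm of play all round.
- lid_hex: Loose plaster lid (may be absent), 0.1 kg: a long hexagon, straight sides 52 mm long and a point 24 mm long at each end; 100 mm long (x), 58 mm wide (y). Plate z 6 to 18 mm; under it a locating rim z 0 to 6 mm, 9.5 mm smaller all round. Origin: centre of the rim's underside. Starts in a pocket, its -x end at the thumb notch.
- box_hex: Loose open plaster box, 0.28 kg: a long hexagon, straight sides 52 mm long and a point 24 mm long at each end; 100 mm long (x), 58 mm wide (y), 50 mm high, walls 7 mm. Origin: centre of underside; x within 0.6 rad of the world's. Its own lid, seated, has its origin 44 mm above the box's, axes alike, 2.5 mm of play all round.
- lid_arch: Loose plaster lid (may be absent), 0.1 kg: an arch, square corners at its -x end, half-round (radius 29 mm) at its +x end; 100 mm long (x), 58 mm wide (y). Plate z 6 to 18 mm; under it a locating rim z 0 to 6 mm, 9.5 mm smaller all round. Origin: centre of the rim's underside. Starts in a pocket, its -x end at the thumb notch.
- box_arch: Loose open plaster box, 0.28 kg: an arch, square corners at its -x end, half-round (radius 29 mm) at its +x end; 100 mm long (x), 58 mm wide (y), 50 mm high, walls 7 mm. Origin: centre of underside; x within 0.6 rad of the world's. Its own lid, seated, has its origin 44 mm above the box's, axes alike, 2.5 mm of play all round.
- sanding_block: Loose bystander: brown sanding block, 44x70x26 mm, in front of the tray; to be left where it is. Origin: centre of its underside.
- wax_block: Loose bystander: yellow wax block, 32x60x14 mm, in front of the tray; to be left where it is. Origin: centre of its underside.
- pencil: Loose bystander: green pencil, 160 mm long, 7 mm thick, lying between the boxes on the left; to be left where it is. Origin: centre of its underside.
- marker: Loose bystander: white marker, 135 mm long, 17 mm thick, lying between the boxes on the right; to be left where it is. Origin: centre of its underside.
- masking_tape: Loose bystander: roll of masking tape, 103 mm across, 25 mm high, on the left of the table; to be left where it is. Origin: centre of its underside.

How it is judged (in metres and radians):
At the end, for the whole second after the job is handed in: Each lid present sits on the box of its own outline: centred within 5 mm, its plate on the rim within 3 mm, in line within 0.12 rad, level on it within 0.06 rad; all boxes upright on the table; all four rests level within 0.06 rad; all at rest (x of lid_square in the frame of box_square between -0.005 and 0.005 m and y of lid_square in the frame of box_square between -0.005 and 0.005 m and z of lid_square in the frame of box_square between 0.041 and 0.047 m and angle between the x axis of lid_square and the x axis of box_square, either way round below 0.12 rad and angle between the z axis of lid_square and the z axis of box_square, either way round below 0.06 rad and linear speed of each of lid_square, lid_oval, lid_hex, lid_arch, box_square, box_oval, box_hex, box_arch below 0.02 m/s and x of lid_oval in the frame of box_oval between -0.005 and 0.005 m and y of lid_oval in the frame of box_oval between -0.005 and 0.005 m and z of lid_oval in the frame of box_oval between 0.041 and 0.047 m and angle between the x axis of lid_oval and the x axis of box_oval, either way round below 0.12 rad and angle between the z axis of lid_oval and the z axis of box_oval, either way round below 0.06 rad and x of lid_hex in the frame of box_hex between -0.005 and 0.005 m and y of lid_hex in the frame of box_hex between -0.005 and 0.005 m and z of lid_hex in the frame of box_hex between 0.041 and 0.047 m and angle between the x axis of lid_hex and the x axis of box_hex, either way round below 0.12 rad and angle between the z axis of lid_hex and the z axis of box_hex, either way round below 0.06 rad and x of lid_arch in the frame of box_arch between -0.005 and 0.005 m and y of lid_arch in the frame of box_arch between -0.005 and 0.005 m and z of lid_arch in the frame of box_arch between 0.041 and 0.047 m and angle between the x axis of lid_arch and the x axis of box_arch, either way round below 0.12 rad and angle between the z axis of lid_arch and the z axis of box_arch, either way round below 0.06 rad and angle between each of box_square, box_oval, box_hex, box_arch's own z axis and vertical below 0.06 rad and height (world z) of each of box_square, box_oval, box_hex, box_arch below 0.008 m and value of joint each of rest0, rest1, rest2, rest3 below 0.06 rad); the robot touches nothing.
It fails at once if the sanding block is pushed away by more than 6 cm (distance of sanding_block from where it was at the start of the episode above 0.06 m).
It fails at once if the wax block is pushed away by more than 6 cm (distance of wax_block from where it was at the start of the episode above 0.06 m).
It fails at once if the pencil is pushed away by more than 6 cm (distance of pencil from where it was at the start of the episode above 0.06 m).
It fails at once if the marker is pushed away by more than 6 cm (distance of marker from where it was at the start of the episode above 0.06 m).
It fails at once if the masking tape is pushed away by more than 6 cm (distance of masking_tape from where it was at the start of the episode above 0.06 m).
Of lid_square, lid_oval, lid_hex, lid_arch only 3 to 4 are there at a start; the rules pass over those that are not, and their reading is None.
At some moment in a run one of box_square, box_oval, box_hex, box_arch may be knocked a few centimetres aside while the robot is not near it.
It also fails if it takes over 210 s, if anything falls off the work surface, if the arm or the gripper's body presses on something with over 40 N, if the wrist force passes 120 N, or if a joint passes its speed limit or range.

## Working session

There is one attempt and no reset: what is moved stays moved. The work goes in short steps, Python scripts to look and compute and a tool call to move; the robot and the scene stay as the last step left them, time stands still between calls to the robot, and variables do not carry over. Pictures are saved under pics/ and viewed, at most 14 in all, crops included, and the job is handed in when it is done.

Besides the shell and the picture viewer there is one more tool, called after "Call:" as name(argument=value, ...), one argument or row to a line, values as JSON. jog_arm: Moves the arm, as the interface text tells. Its arguments: {"type":"object","properties":{"delta_pos":{"type":"array"},"turn":{"type":"array"},"grip":{"type":"array"}},"required":["delta_pos","turn","grip"]}

```bash
mkdir -p pics; ls; cat > h.py <<'E'
from rig import *
import numpy as np, cv2
def cam(name):
    c=capture(name); return c
def K(c):
    f=c["color"].shape[0]/2/np.tan(np.radians(c["fovy"])/2); return f
def ray(c,uv):
    uv=np.atleast_2d(np.array(uv,float)); f=K(c)
    d=(uv-[c["cx"],c["cy"]])/f; s=d.copy()
    for _ in range(20): s=d/(1+c["k1"]*(s**2).sum(1,keepdims=True))
    v=np.c_[s[:,0],-s[:,1],-np.ones(len(s))]
    T=np.array(c["camera_from_world"]); R=T[:3,:3]; o=-R.T@T[:3,3]
    return o, v@R
def onz(c,uv,z):
    o,d=ray(c,uv); return (o+d*((z-o[2])/d[:,2])[:,None])[:,:2]
def proj(c,P):
    P=np.atleast_2d(np.array(P,float)); T=np.array(c["camera_from_world"]); q=P@T[:3,:3].T+T[:3,3]
    s=np.c_[q[:,0]/-q[:,2],-q[:,1]/-q[:,2]]; s=s*(1+c["k1"]*(s**2).sum(1,keepdims=True))
    return s*K(c)+[c["cx"],c["cy"]]
E
python3 - <<'E'
from h import *
for n in("top","side"):
    c=cam(n); cv2.imwrite(f"pics/{n}0.png",c["color"]); print(n,c["fovy"],c["cx"],c["cy"],c["k1"],np.round(c["camera_from_world"],3).tolist(), np.round(ray(c,[0,0])[0],3))
    cv2.imwrite(f"pics/{n}0b.png",cv2.resize(c["color"],(800,600),interpolation=cv2.INTER_CUBIC))
s=read_state();print(s)
E
```

```text
pics
top 47.5832269388173 255.96735418686995 190.18011199163558 -0.06689081504700013 [[-0.118, -0.993, -0.002, 0.137], [0.971, -0.116, 0.209, -0.493], [-0.208, 0.023, 0.978, -1.15], [0.0, 0.0, 0.0, 1.0]] [0.256 0.105 1.228]
side 48.21356761575479 256.21590753994667 200.81062713590293 -0.142796768920695 [[-0.93, -0.367, -0.014, 0.511], [0.167, -0.458, 0.873, -0.106], [-0.327, 0.81, 0.487, -1.301], [0.0, 0.0, 0.0, 1.0]] [0.068 1.193 0.734]
{'time_s': 0.1, 'joint_positions': array([-8.54560982e+01,  3.02725691e+01,  8.21484959e+01, -1.76133478e-03,
        6.76922321e+01, -1.02284498e+01]), 'qvel': array([ 0.04515463, -0.13685372, -0.26850059, -0.02790814,  0.01598316,
       -0.13459598]), 'tau': array([-3.04273672e-04, -4.40986955e+01, -1.77150661e+01,  6.34940690e-02,
        5.33922378e-02, -4.86449528e-05]), 'position': array([ 0.15931592, -0.60366188,  0.22168404]), 'tcp_rot': array([[ 9.66943591e-01,  2.54990311e-01, -1.85006957e-04],
       [ 2.54990173e-01, -9.66941640e-01,  1.96893841e-03],
       [ 3.23169287e-04, -1.95102734e-03, -9.99998045e-01]]), 'force': array([ 0.05916752, -0.46804066, -0.47712921]), 'moment': array([-0.06289943,  0.03948936, -0.00256074]), 'grasp_force': 0.0, 'opening': 1.0001885844513472}
```

View pics/top0b.png

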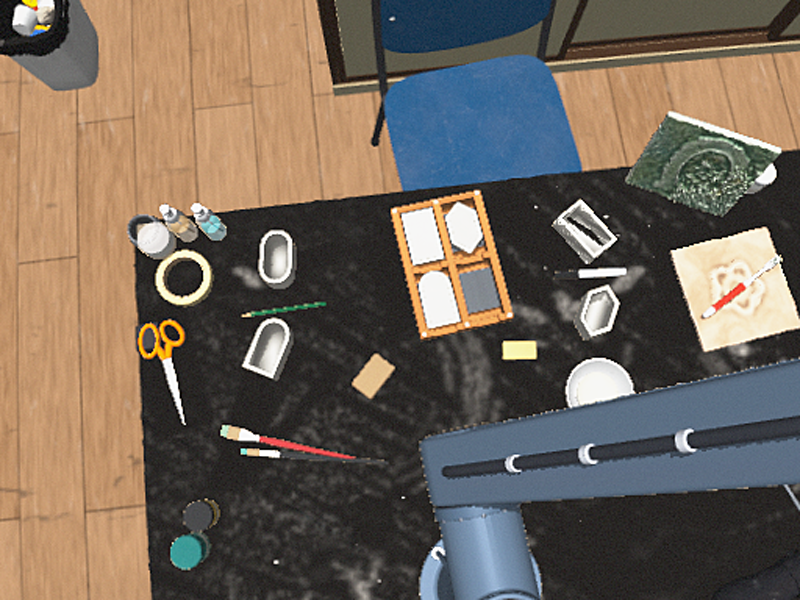

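View pics/side0b.png

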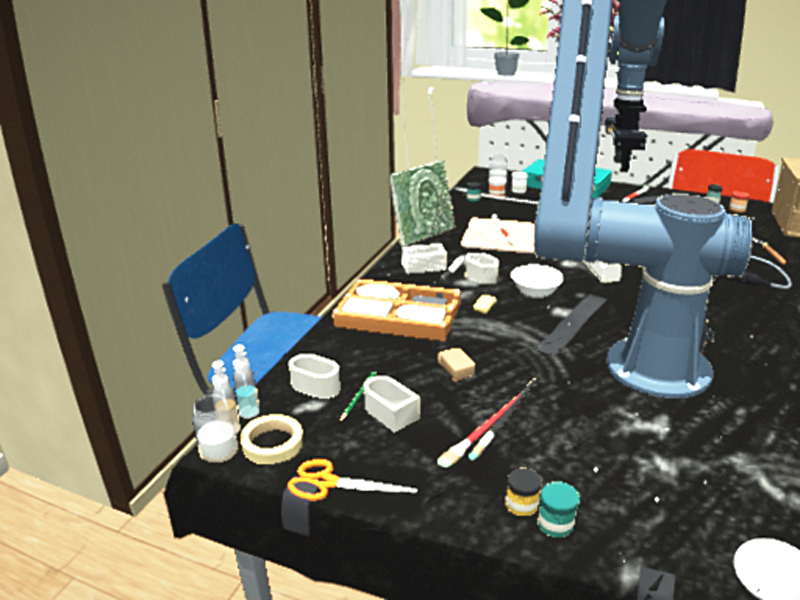

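The top view (800x600) shows the tray at (400-512, 190-338). The square lid is far left (425,235), the hex lid far right (465,228), the arch lid near left (437,298), and the near right pocket is empty. Boxes: oval (277,258), arch (268,348), square (585,231), hex (598,310). The side view agrees.

```bash
cat >> h.py <<'E'
def blobs(c,mask,amin=60):
    n,l,s,ce=cv2.connectedComponentsWithStats(mask.astype(np.uint8),connectivity=4)
    return [(i,s[i],ce[i],l==i) for i in range(1,n) if s[i][4]>=amin]
def white(c,lo=110,sat=45):
    h=cv2.cvtColor(c["color"],cv2.COLOR_BGR2HSV); return (h[...,2]>lo)&(h[...,1]<sat)
def hullpts(m,up=1):
    ct=max(cv2.findContours(m.astype(np.uint8),cv2.RETR_EXTERNAL,cv2.CHAIN_APPROX_NONE)[0],key=len)
    return ct[:,0,:].astype(float)
def boxpose(c,m,yaw=None,H=0.05,z0=0.0):
    """far side edges lie on z=H, near side ones on z0; extents grown by half a pixel"""
    p=hullpts(m); top=onz(c,p,H); bot=onz(c,p,z0); o=ray(c,[0,0])[0][:2]; px=np.linalg.norm(onz(c,p[:1]+[1,0],H)-top[:1])
    if yaw is None:
        (_,_),(w,h),a=cv2.minAreaRect((top*1000).astype(np.float32))
        yaw=np.radians(a if w>h else a+90); yaw=(yaw+np.pi/2)%np.pi-np.pi/2
    ax=np.array([[np.cos(yaw),np.sin(yaw)],[-np.sin(yaw),np.cos(yaw)]]); cen=[];ext=[]
    g=top.mean(0)
    for a in ax:
        far=1 if (g-o)@a>0 else -1
        # extreme on the far side from the top plane, on the near side from the base plane
        f=far*(np.max(far*(top@a))); n=-far*np.max(-far*(bot@a)); 
        cen.append((f+n)/2); ext.append(abs(f-n)+px)
    return np.array(cen)@ax,yaw,np.array(ext)
E
python3 - <<'E'
from h import *
c=cam("top"); m=white(c)
for i,s,ce,b in blobs(c,m):
    if 140/800*512<ce[0]<650*.64 and 180*.64<ce[1]<390*.64:
        inlid=250<ce[0]<325
        p,y,e=boxpose(c,b,None,*( (0.036,0.036) if inlid else (0.05,0)))
        print(np.round(ce),s[4],np.round(p,4),round(np.degrees(y),1),np.round(e*1000,1))
h=cv2.cvtColor(c["color"],cv2.COLOR_BGR2HSV)
o=(h[...,0]>4)&(h[...,0]<20)&(h[...,1]>120)&(h[...,2]>90); o[:115]=0;o[225:]=0;o[:,:245]=0;o[:,335:]=0
b=max(blobs(c,o),key=lambda t:t[1][4])[3]
p=hullpts(b); W=onz(c,p,0.036)
r=cv2.minAreaRect((W*1000).astype(np.float32));print("tray",r); print(boxpose(c,b,None,0.036,0))
crop=c["color"][110:240,140:420]; cv2.imwrite("pics/crop1.png",cv2.resize(crop,None,fx=2.85,fy=2.85,interpolation=cv2.INTER_CUBIC))
E
```

```text
[374. 146.] 611 [ 0.5965 -0.2783] 35.1 [104.2  56. ]
[296. 145.] 542 [ 0.6276 -0.0537] 7.7 [101.8  63.1]
[108. 137.] 105 [0.7238 0.4879] 22.5 [22.7 21.6]
[128. 136.] 114 [0.7175 0.4291] 25.9 [24.  30.4]
[270. 151.] 714 [0.62  0.024] 6.0 [104.5  62.3]
[ 98. 153.] 431 [0.677  0.5183] 41.0 [58.3 60.7]
[177. 165.] 496 [0.615  0.2967] -4.8 [90.1 54. ]
[370. 161.] 75 [ 0.5632 -0.2564] 35.7 [70.   7.5]
[118. 176.] 285 [0.5977 0.4664] -49.9 [96.6 76.7]
[307. 186.] 502 [ 0.5065 -0.0645] 5.9 [76.4 60.2]
[392. 176.] 317 [ 0.5012 -0.3086] 83.3 [106.6  31.9]
[159. 177.] 87 [0.5831 0.3497] 49.7 [37.2 18.8]
[280. 192.] 720 [0.5014 0.0117] 6.1 [104.2  63.9]
[379. 198.] 735 [ 0.4437 -0.2605] -85.1 [98.4 82.9]
[172. 223.] 611 [0.4519 0.3222] -28.2 [103.   51.9]
[111. 246.] 203 [0.3897 0.4933] 12.3 [115.7   6. ]
[382. 245.] 1024 [ 0.3215 -0.2489] -84.5 [112.2  78.8]
tray ((562.998779296875, -21.384963989257812), (254.6267547607422, 172.26333618164062), 6.236763954162598)
(array([ 0.56558179, -0.02220821]), np.float64(0.10885206566983796), array([0.25257786, 0.17297298]))
```

View pics/crop1.png

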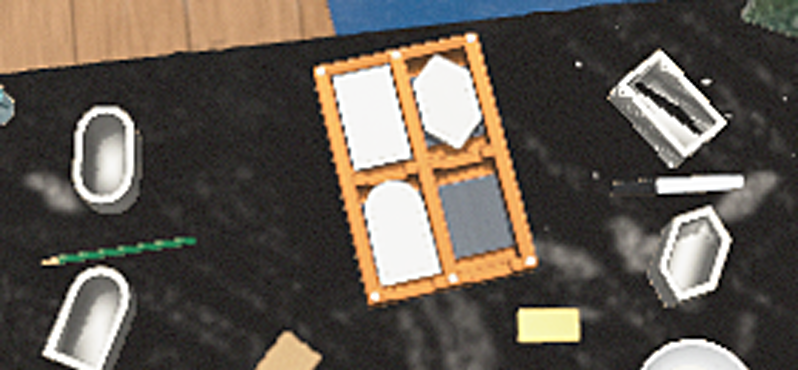

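Pocket lids agree with the tray geometry to about 1 mm. Next I measure the box rims with a high threshold, and move to the arch lid's near end at height.

```bash
cat >> h.py <<'E'
def avg(name,n=4):
    cs=[capture(name) for _ in range(n)]; c=cs[0]; c["color"]=np.mean([k["color"] for k in cs],0).round().astype(np.uint8); return c
def rim(c,uv,z,half=26,thr=175,f=6):
    """outline of the bright top face near uv, sub-pixel by upsampling; returns centre, yaw(deg), size(mm), hull"""
    u,v=np.round(uv).astype(int); g=c["color"].min(2)[v-half:v+half,u-half:u+half]
    G=cv2.resize(g,None,fx=f,fy=f,interpolation=cv2.INTER_CUBIC); m=(G>thr).astype(np.uint8)
    ct=[k for k in cv2.findContours(m,cv2.RETR_EXTERNAL,cv2.CHAIN_APPROX_NONE)[0] if len(k)>60]
    ct=max(ct,key=lambda k:cv2.contourArea(cv2.convexHull(k)))[:,0,:]
    p=(ct+.5)/f-.5+[u-half,v-half]; W=onz(c,p,z); h=cv2.convexHull((W*1000).astype(np.float32))
    (cx,cy),(w,l),a=cv2.minAreaRect(h)
    if w<l: a+=90; w,l=l,w
    return np.array([cx,cy]),(a+90)%180-90,(w,l),h[:,0,:]
E
python3 - <<'E'
from h import *
c=avg("top")
for n,uv in dict(oval=(177,165),arch=(171,222),square=(374,147),hex=(383,199)).items():
    for t in (140,160,180,200):
        r=rim(c,uv,.05,thr=t); print(n,t,np.round(r[0],1),round(r[1],1),np.round(r[2],1))
s=avg("side")
for n,P in dict(oval=(.615,.297,.05),arch=(.452,.322,.05),square=(.5965,-.278,.05),hex=(.501,-.301,.05)).items():
    uv=proj(s,P)[0]
    for t in (170,200,):
        r=rim(s,uv,.05,thr=t); print("side",n,t,np.round(uv),np.round(r[0],1),round(r[1],1),np.round(r[2],1))
E
```

```text
oval 140 [608.6 291.8] -7.0 [99.  60.2]
oval 160 [608.6 291.7] -7.0 [98.1 59.5]
oval 180 [608.5 291.7] -7.0 [97.1 58.7]
oval 200 [608.5 291.5] -7.4 [96.2 58.2]
arch 140 [449.1 317.2] -27.9 [101.6  59.9]
arch 160 [449.1 317.3] -27.9 [100.9  59.2]
arch 180 [449.1 317.3] -27.8 [100.5  58.5]
arch 200 [449.  317.3] -27.8 [99.8 57.7]
square 140 [ 591.4 -270.8] 34.3 [103.   72.2]
square 160 [ 592.6 -272.7] 33.5 [102.4  66.4]
square 180 [ 592.7 -272.9] 33.5 [101.8  65.4]
square 200 [ 592.8 -273. ] 33.5 [101.6  65. ]
hex 140 [ 441.8 -269.4] -28.5 [101.2  60.3]
hex 160 [ 441.9 -269.6] -28.5 [100.4  59.5]
hex 180 [ 441.8 -269.8] -28.0 [99.5 58.5]
hex 200 [ 442.  -269.9] -28.3 [98.6 57.9]
side oval 170 [197. 234.] [594.2 321.6] -65.5 [145.1  94.9]
side oval 200 [197. 234.] [596.3 322.3] -69.3 [139.2  95.6]
side arch 170 [246. 250.] [437.1 342.8] -28.4 [148.7  95. ]
side arch 200 [246. 250.] [448.  319.9] -27.1 [105.7  63.5]
side square 170 [271. 159.] [ 579.1 -233.1] -58.8 [160.8 122.2]
side square 200 [271. 159.] [ 578.4 -232.3] -70.0 [171.2 110.6]
side hex 170 [296. 160.] [ 448.2 -214.6] -80.1 [184.5 116.3]
side hex 200 [296. 160.] [ 490.1 -456.5] -76.2 [247.4 106.8]
```

Call:
jog_arm(
  delta_pos=[
    [6,6,0],
    [12,12,0],
    [18,18,0],
    [23,24,0],
    [28,30,0],
    [29,36,0],
    [29.5,42,0],
    [30,48,0],
    [30,54,0],
    [30,60,0],
  ],
  turn=[-2,-4,-6,-8.6,-8.6,-8.6,-8.6,-8.6,-8.6,-8.6],
  grip=[1,1,1,1,1,1,1,1,1,1],
)

```text
time_s: 1.8
position: [0.4542, -0.0779, 0.2229]
tcp_rot: [[0.994, 0.107, 0.001], [0.107, -0.994, -0.0], [0.001, 0.001, -1.0]]
force: [1.5, -0.5, -0.1]
opening: 0.024
grasp_force: 0.0
```

Call:
jog_arm(
  delta_pos=[
    [0.1,1.05,0],
    [0.1,1.05,-5],
    [0.1,1.05,-10],
    [0.1,1.05,-15],
    [0.1,1.05,-18],
    [0.1,1.05,-18],
    [0.1,1.05,-18],
  ],
  turn=[0,0,0,0,0,0,0],
  grip=[1,1,1,1,1,1,1],
)

```text
time_s: 2.68
position: [0.4556, -0.0701, 0.0433]
tcp_rot: [[0.994, 0.107, 0.002], [0.107, -0.994, -0.001], [0.002, 0.001, -1.0]]
force: [-0.3, -1.5, 0.3]
opening: 0.008
grasp_force: 0.0
```

Call:
jog_arm(
  delta_pos=[
    [0.2,3,1],
    [0.45,7.65,1],
    [0.45,7.65,0.2],
    [0.45,7.65,0],
    [0.45,7.65,0],
  ],
  turn=[0,0,0,0,0],
  grip=[1,1,1,1,1],
)

```text
time_s: 3.3
position: [0.4597, 0.0063, 0.0429]
tcp_rot: [[0.994, 0.106, 0.001], [0.106, -0.994, -0.0], [0.001, 0.001, -1.0]]
force: [-0.6, 0.2, -0.1]
opening: 0.004
grasp_force: 0.0
```

Now press to z about 0.0245.

Call:
jog_arm(
  delta_pos=[
    [0,0,-0.6],
    [0,0,-0.9],
    [0,0,-1.2],
    [0,0,-1.5],
    [0,0,-1.75],
    [0,0,-1.75],
  ],
  turn=[0,0,0,0,0,0],
  grip=[1,1,1,1,1,1],
)

```text
time_s: 4.05
position: [0.4531, 0.0064, 0.0264]
tcp_rot: [[0.994, 0.109, -0.011], [0.109, -0.994, -0.0], [-0.011, -0.001, -1.0]]
force: [-13.0, -10.3, 25.4]
opening: 0.005
grasp_force: 14.1
```

Call:
jog_arm(
  delta_pos=[
    [0,0,1],
    [0,0,4],
    [0,0,7],
    [0,0,7],
  ],
  turn=[0,0,0,0],
  grip=[1,0,0,0],
)

```text
time_s: 4.55
position: [0.461, 0.0068, 0.0966]
tcp_rot: [[0.994, 0.107, 0.005], [0.107, -0.994, -0.001], [0.005, 0.002, -1.0]]
force: [0.2, 0.9, 0.1]
opening: 0.265
grasp_force: 0.0
```

```bash
python3 - <<'E'
from h import *
print(read_state()["position"])
t=cam("top")["color"][110:220,230:350]; s=cam("side")["color"][150:230,190:320]
a=cv2.resize(t,None,fx=3.4,fy=3.4,interpolation=cv2.INTER_CUBIC); b=cv2.resize(s,(390,240),interpolation=cv2.INTER_CUBIC)
o=np.zeros((374,800,3),np.uint8); o[:,:408]=a[:374,:408]; o[:240,409:799]=b; cv2.imwrite("pics/p2.png",o)
E
```

```text
[0.46098599 0.0068331  0.09656913]
```

View pics/p2.png

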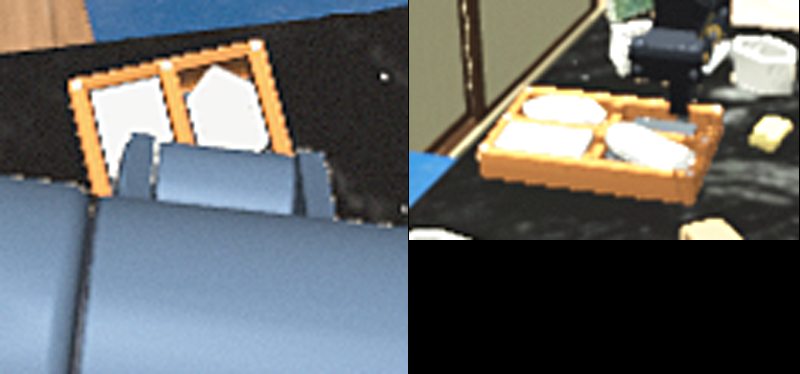

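Call:
jog_arm(
  delta_pos=[
    [2,0.3,0],
    [4,0.55,0],
    [5.25,0.55,0],
    [5.25,0.55,0],
    [5.25,0.55,-2],
    [5.25,0.55,-4],
    [5.25,0.55,-5.3],
    [5.25,0.55,-5.8],
    [5.25,0.55,-5.8],
  ],
  turn=[0,0,0,0,0,0,0,0,0],
  grip=[0,0,0,0,0,0,0,0,0],
)

```text
time_s: 5.78
position: [0.5113, 0.0129, 0.0371]
tcp_rot: [[0.994, 0.107, -0.0], [0.107, -0.994, 0.0], [-0.0, -0.0, -1.0]]
force: [0.4, 0.3, -0.2]
opening: 0.999
grasp_force: 0.0
```

Call:
jog_arm(
  delta_pos=[
    [0,0,0],
    [0,0,0],
    [0,0,0],
    [0,0,0],
    [0,0,0],
  ],
  turn=[0,0,0,0,0],
  grip=[1,1,1,1,1],
)

```text
time_s: 6.4
position: [0.5117, 0.0128, 0.0372]
tcp_rot: [[0.994, 0.108, 0.0], [0.108, -0.994, -0.0], [0.0, 0.0, -1.0]]
force: [0.5, 0.1, 1.3]
opening: 0.663
grasp_force: 30.0
```

Call:
jog_arm(
  delta_pos=[
    [0,0,2],
    [0,0,5],
    [0,0,9],
    [3,5,9],
    [6,10,9],
    [9.8,14.7,9],
    [9.8,14.7,7],
    [9.8,14.7,4],
    [9.8,14.7,2],
    [9.8,14.7,1],
    [9.8,14.7,1],
  ],
  turn=[0,0,0,0,0,0,0,0,0,0,0],
  grip=[1,1,1,1,1,1,1,1,1,1,1],
)

```text
time_s: 7.78
position: [0.609, 0.1598, 0.0463]
tcp_rot: [[0.994, 0.107, -0.002], [0.107, -0.994, -0.0], [-0.002, -0.0, -1.0]]
force: [0.5, -1.0, -0.8]
opening: 0.661
grasp_force: 30.0
```

```bash
python3 - <<'E'
from h import *
t=cam("top")["color"][110:220,200:320]; s=cam("side")["color"][130:250,170:300]
a=cv2.resize(t,None,fx=3.4,fy=3.4,interpolation=cv2.INTER_CUBIC); b=cv2.resize(s,(390,360),interpolation=cv2.INTER_CUBIC)
o=np.zeros((374,800,3),np.uint8); o[:,:408]=a[:374,:408]; o[:360,409:799]=b; cv2.imwrite("pics/p3.png",o)
E
```

```text
(no output)
```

View pics/p3.png

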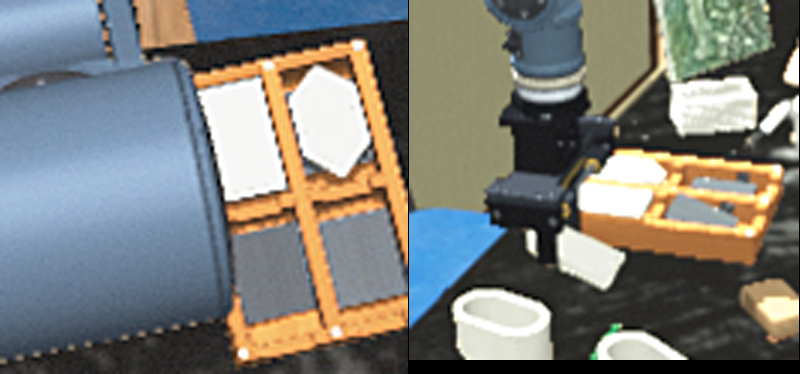

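The lid is held, tilted with its near end down, at side crop (590,260). Next I press it flat on the table, release, and move clear.

Call:
jog_arm(
  delta_pos=[
    [0,0,-1],
    [0,0,-2],
    [0,0,-3],
    [0,0,-3.6],
    [0,0,-3.8],
    [0,0,-3.8],
  ],
  turn=[0,0,0,0,0,0],
  grip=[1,1,1,1,1,1],
)

```text
time_s: 8.62
position: [0.6098, 0.1598, 0.0091]
tcp_rot: [[0.994, 0.108, 0.0], [0.108, -0.994, -0.0], [0.0, 0.0, -1.0]]
force: [2.0, -0.3, 2.7]
opening: 0.664
grasp_force: 30.0
```

Call:
jog_arm(
  delta_pos=[
    [0,0,0],
    [0,0,0],
    [0,0,0],
    [0,0,3],
    [0,0,8],
    [0,-5,12],
    [0,-10,14],
    [0,-15,14],
    [0,-20,14],
    [0,-25,14],
    [0,-25,14],
  ],
  turn=[0,0,0,0,0,0,0,0,0,0,0],
  grip=[0,0,0,0,0,0,0,0,0,0,0],
)

```text
time_s: 10.0
position: [0.6095, -0.094, 0.1489]
tcp_rot: [[0.995, 0.102, 0.0], [0.102, -0.995, -0.001], [-0.0, 0.001, -1.0]]
force: [0.2, 0.5, 1.0]
opening: 1.001
grasp_force: 0.0
```

```bash
python3 - <<'E'
from h import *
c=avg("top"); uv=proj(c,[.60,.16,.018])[0]; print(uv)
for t in (150,180,210): r=rim(c,uv,.018,thr=t,half=24); print(np.round(r[0],1),round(r[1],1),np.round(r[2],1))
for uv in ((171,222),):
  r=rim(c,uv,.05); print(r[:3])
cv2.imwrite("pics/p4.png",cv2.resize(c["color"][110:250,140:320],None,fx=4,fy=4))
E
```

```text
[223.7748687 164.2998496]
[632.2 139.9] 70.0 [118.6  58.5]Traceback (most recent call last):
  File "<stdin>", line 3, in <module>
  File "h.py", line 49, in rim
    ct=max(ct,key=lambda k:cv2.contourArea(cv2.convexHull(k)))[:,0,:]
       ~~~^^^^^^^^^^^^^^^^^^^^^^^^^^^^^^^^^^^^^^^^^^^^^^^^^^^^
ValueError: max() iterable argument is empty
```

Call:
jog_arm(
  delta_pos=[
    [-4,-4,0],
    [-8,-8,0],
    [-12,-12,0],
    [-15,-16,0],
    [-16,-20,0],
  ],
  turn=[0,0,0,0,0],
  grip=[0,0,0,0,0],
)

```text
time_s: 10.82
position: [0.4481, -0.289, 0.1491]
tcp_rot: [[0.994, 0.109, -0.002], [0.109, -0.994, 0.002], [-0.001, -0.002, -1.0]]
force: [1.5, -0.2, -0.1]
opening: 1.002
grasp_force: 0.0
```

```bash
python3 - <<'E'
from h import *
c=avg("top"); uv=proj(c,[.60,.16,.018])[0]; print(uv)
cv2.imwrite("pics/p4.png",cv2.resize(c["color"][110:250,140:320],None,fx=4,fy=4))
for t in (150,180,210): r=rim(c,uv,.018,thr=t,half=24); print(np.round(r[0],1),round(r[1],1),np.round(r[2],1))
for uv in ((171,222),):
  r=rim(c,uv,.05); print(r[:3])
E
```

```text
[223.7748687 164.2998496]
[593.2 159.4] 6.3 [104.4  61.8]
[593.2 159.5] 6.3 [103.6  61.2]
[593.2 159.5] 6.6 [103.   60.4]
(array([449.13760376, 317.21270752]), -28.01461410522461, (101.5993881225586, 59.883174896240234))
```

View pics/p4.png

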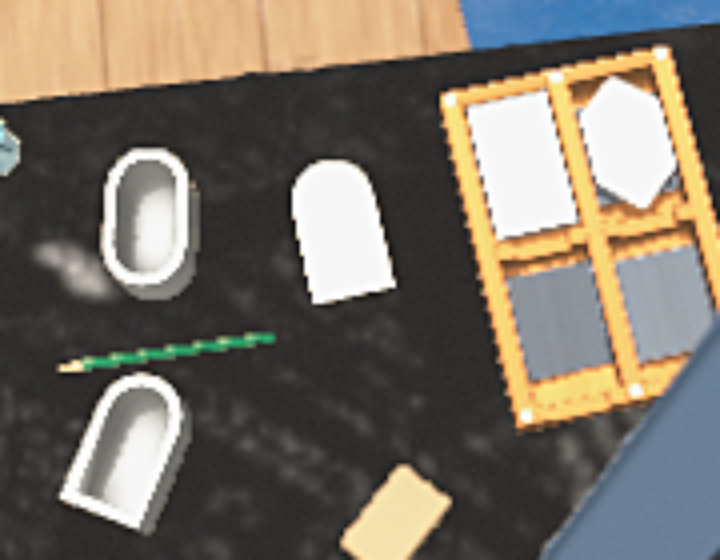

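Call:
jog_arm(
  delta_pos=[
    [3,6,0],
    [6,12,0],
    [8,18,0],
    [9,24,0],
    [9,30,0],
    [8,36,0],
    [6,42,0],
    [4,48,0],
    [2,54,0],
    [0.1,60.5,0],
    [0.1,60.5,0],
    [0.1,60.5,0],
  ],
  turn=[0,0,0,0,-5,-10,-15,-20,-27,-34.2,-34.2,-34.2],
  grip=[0,0,0,0,0,0.1,0.1,0.1,0.1,0.1,0.1,0.1],
)

```text
time_s: 12.52
position: [0.449, 0.3162, 0.1489]
tcp_rot: [[0.885, -0.465, -0.001], [-0.465, -0.885, -0.001], [-0.0, 0.001, -1.0]]
force: [0.0, -0.6, 0.3]
opening: 0.902
grasp_force: 0.0
```

```bash
python3 - <<'E'
from h import *
s=read_state(); print(s["position"],s["joint_positions"],np.degrees(np.arctan2(s["tcp_rot"][1,0],s["tcp_rot"][0,0])))
E
```

```text
[0.4489734  0.31622633 0.14890232] [ 2.35068252e+01  3.01843945e+01  9.71110570e+01 -2.19728267e-02
  5.27539358e+01  1.41258246e+02] -27.738121516337294
```

Call:
jog_arm(
  delta_pos=[
    [0,0,-4],
    [0,0,-8],
    [0,0,-11],
    [0,0,-12.2],
    [0,0,-12.2],
    [0,0,-12.2],
    [0,0,-12.2],
    [0,0,-12.2],
    [0,0,-12.2],
  ],
  turn=[0,0,0,0,0,0,0,0,0],
  grip=[0.1,0.1,0.1,0.1,0.1,0.5,0.5,0.5,0.5],
)

```text
time_s: 13.65
position: [0.4512, 0.3152, 0.028]
tcp_rot: [[0.883, -0.47, 0.002], [-0.47, -0.883, 0.001], [0.001, -0.001, -1.0]]
force: [-0.3, -0.8, 5.7]
opening: 0.664
grasp_force: 30.0
```

Call:
jog_arm(
  delta_pos=[
    [0,0,0],
    [0,0,0],
    [0,0,0],
    [0,0,3],
    [0,0,8],
    [0,0,12],
    [4,-4,12],
    [8,-8,12],
    [12,-12,12],
    [14.4,-15.7,12],
    [14.4,-15.7,12],
  ],
  turn=[0,0,0,0,0,0,8,16,24,34.0,34.0],
  grip=[0.1,0.1,0.1,0.1,0.1,0.1,0,0,0,0,0],
)

```text
time_s: 15.02
position: [0.5967, 0.1549, 0.1467]
tcp_rot: [[0.995, 0.099, 0.001], [0.099, -0.995, -0.0], [0.001, 0.001, -1.0]]
force: [-0.6, 0.9, 1.0]
opening: 0.998
grasp_force: 0.0
```

Call:
jog_arm(
  delta_pos=[
    [0,0,0],
    [0,0,0],
  ],
  turn=[0,0],
  grip=[0,0],
)

```text
time_s: 15.28
position: [0.5934, 0.1591, 0.1468]
tcp_rot: [[0.994, 0.105, -0.001], [0.105, -0.994, 0.0], [-0.001, -0.0, -1.0]]
force: [-0.7, -0.7, 0.5]
opening: 1.004
grasp_force: 0.0
```

```bash
python3 - <<'E'
from h import *
s=read_state(); print(s["position"],np.degrees(np.arctan2(s["tcp_rot"][1,0],s["tcp_rot"][0,0])))
c=avg("top")
r=rim(c,(171,222),.05); print(r[:3]); print(read_state()["position"])
E
```

```text
[0.59336518 0.1590525  0.14682188] 6.028075015767129Traceback (most recent call last):
  File "<stdin>", line 4, in <module>
  File "h.py", line 49, in rim
    ct=max(ct,key=lambda k:cv2.contourArea(cv2.convexHull(k)))[:,0,:]
       ~~~^^^^^^^^^^^^^^^^^^^^^^^^^^^^^^^^^^^^^^^^^^^^^^^^^^^^
ValueError: max() iterable argument is empty
```

Call:
jog_arm(
  delta_pos=[
    [0,0,-5],
    [0,0,-10],
    [0,0,-13],
    [0,0,-13.9],
    [0,0,-13.9],
    [0,0,-13.9],
    [0,0,-13.9],
    [0,0,-13.9],
    [0,0,-13.9],
    [0,0,-13.9],
  ],
  turn=[0,0,0,0,0,0,0,0,0,0],
  grip=[0,0,0,0,0,1,1,1,1,1],
)

```text
time_s: 16.73
position: [0.5949, 0.1579, 0.0086]
tcp_rot: [[0.995, 0.104, 0.001], [0.104, -0.995, 0.0], [0.001, 0.0, -1.0]]
force: [-1.5, 0.2, 4.1]
opening: 0.659
grasp_force: 30.0
```

Call:
jog_arm(
  delta_pos=[
    [0,0,3],
    [0,0,8],
    [0,0,11],
    [-4,4,11],
    [-8,8,11],
    [-12,12,11],
    [-14.4,15.7,11],
    [-14.4,15.7,11],
    [-14.4,15.7,11],
  ],
  turn=[0,0,0,-8,-16,-24,-34,-34,-34],
  grip=[1,1,1,1,1,1,1,1,1],
)

```text
time_s: 17.85
position: [0.4509, 0.3147, 0.1179]
tcp_rot: [[0.884, -0.468, 0.0], [-0.468, -0.884, -0.0], [0.0, 0.0, -1.0]]
force: [0.4, 0.0, -0.2]
opening: 0.659
grasp_force: 30.0
```

```bash
python3 - <<'E'
from h import *
s=read_state(); print(s["position"],np.degrees(np.arctan2(s["tcp_rot"][1,0],s["tcp_rot"][0,0])))
t=cam("top")["color"][140:270,130:260]; s=cam("side")["color"][170:300,180:310]
cv2.imwrite("pics/p5.png",cv2.resize(np.hstack([t,s]),None,fx=3,fy=3,interpolation=cv2.INTER_CUBIC))
E
```

```text
[0.45086003 0.3147461  0.11789358] -27.924744440185293
```

View pics/p5.png

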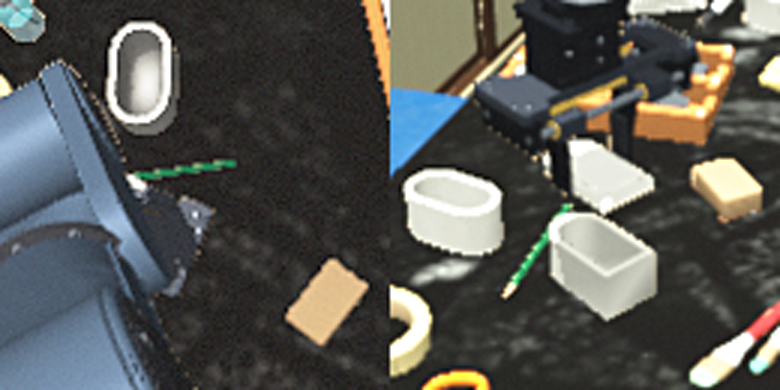

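Call:
jog_arm(
  delta_pos=[
    [-0.06,0.09,-2],
    [-0.06,0.09,-4],
    [-0.06,0.09,-5.5],
    [-0.06,0.09,-6.2],
    [-0.06,0.09,-6.5],
    [-0.06,0.09,-6.5],
    [-0.06,0.09,-6.5],
  ],
  turn=[0,0,0,0,0,0,0],
  grip=[1,1,1,1,1,1,1],
)

```text
time_s: 18.82
position: [0.4504, 0.316, 0.0536]
tcp_rot: [[0.883, -0.47, 0.001], [-0.47, -0.883, 0.0], [0.001, -0.001, -1.0]]
force: [-0.7, 0.0, -0.8]
opening: 0.656
grasp_force: 30.0
```

Call:
jog_arm(
  delta_pos=[
    [0,0,-0.15],
    [0,0,-0.25],
    [0,0,-0.25],
  ],
  turn=[0,0,0],
  grip=[1,1,1],
)

```text
time_s: 19.2
position: [0.4504, 0.316, 0.0526]
tcp_rot: [[0.883, -0.47, 0.002], [-0.47, -0.883, 0.001], [0.001, -0.001, -1.0]]
force: [-2.1, -1.6, 11.4]
opening: 0.662
grasp_force: 30.0
```

Call:
jog_arm(
  delta_pos=[
    [0,0,0],
    [0,0,0],
    [0,0,0],
    [0,0,2],
    [0,0,6],
    [0,0,10],
    [3,-6,10],
    [6,-12,10],
    [8,-18,10],
    [10,-24,10],
    [12,-30,10],
    [12,-30,10],
  ],
  turn=[0,0,0,0,0,0,5,10,15,24,34,34],
  grip=[0.15,0.15,0.15,0.15,0.15,0.15,0.4,0.5,0.6,0.8,1,1],
)

```text
time_s: 20.7
position: [0.5717, 0.0118, 0.1503]
tcp_rot: [[0.995, 0.099, 0.001], [0.099, -0.995, -0.001], [0.001, 0.001, -1.0]]
force: [-1.2, 0.2, 0.8]
opening: 0.253
grasp_force: 0.0
```

```bash
python3 - <<'E'
from h import *
s=read_state(); print(s["position"],np.degrees(np.arctan2(s["tcp_rot"][1,0],s["tcp_rot"][0,0])))
c=avg("top");r=rim(c,(171,222),.062); print(r[:3])
t=c["color"][140:270,130:260]; s=cam("side")["color"][170:300,180:310]
cv2.imwrite("pics/p6.png",cv2.resize(np.hstack([t,s]),None,fx=3,fy=3,interpolation=cv2.INTER_CUBIC))
E
```

```text
[0.5716707  0.01181552 0.15034643] 5.68809831840493Traceback (most recent call last):
  File "<stdin>", line 3, in <module>
  File "h.py", line 49, in rim
    ct=max(ct,key=lambda k:cv2.contourArea(cv2.convexHull(k)))[:,0,:]
       ~~~^^^^^^^^^^^^^^^^^^^^^^^^^^^^^^^^^^^^^^^^^^^^^^^^^^^^
ValueError: max() iterable argument is empty
```

Call:
jog_arm(
  delta_pos=[
    [0.7,-3,0],
    [1.4,-7.1,-3],
    [1.4,-7.1,-7],
    [1.4,-7.1,-10],
    [1.4,-7.1,-10],
    [1.4,-7.1,-10],
  ],
  turn=[0.3,0.3,0.3,0.3,0.3,0.3],
  grip=[1,1,1,1,1,1],
)

```text
time_s: 21.65
position: [0.5845, -0.0539, 0.0515]
tcp_rot: [[0.994, 0.111, 0.001], [0.111, -0.994, -0.0], [0.001, 0.0, -1.0]]
force: [0.7, -0.9, -0.2]
opening: 0.002
grasp_force: 0.0
```

Call:
jog_arm(
  delta_pos=[
    [0.15,-0.5,0],
    [0.15,-0.5,-1.3],
    [0.15,-0.5,-1.7],
    [0.15,-0.5,-2.1],
    [0.15,-0.5,-2.5],
    [0.15,-0.5,-2.6],
    [0.15,-0.5,-2.6],
  ],
  turn=[0,0,0,0,0,0,0],
  grip=[1,1,1,1,1,1,1],
)

```text
time_s: 22.52
position: [0.5798, -0.0607, 0.0259]
tcp_rot: [[0.994, 0.111, -0.012], [0.111, -0.994, 0.0], [-0.012, -0.001, -1.0]]
force: [-11.6, -4.3, 19.0]
opening: 0.004
grasp_force: 11.3
```

Call:
jog_arm(
  delta_pos=[
    [0,0,1.5],
    [0.3,0,5],
    [2,0.2,6],
    [4,0.4,6],
    [5.3,0.6,6],
    [5.3,0.6,6],
    [5.3,0.6,6],
  ],
  turn=[0,0,0,0,0,0,0],
  grip=[1,0,0,0,0,0,0],
)

```text
time_s: 23.4
position: [0.6374, -0.054, 0.0839]
tcp_rot: [[0.994, 0.109, -0.002], [0.109, -0.994, 0.001], [-0.002, -0.001, -1.0]]
force: [0.6, 0.3, -0.7]
opening: 0.607
grasp_force: 0.0
```

Call:
jog_arm(
  delta_pos=[
    [0.1,0,0],
    [0.1,0,0],
    [0.1,0,0],
    [0.1,0,-2],
    [0.1,0,-4],
    [0.1,0,-4.6],
    [0.1,0,-4.6],
    [0.1,0,-4.6],
  ],
  turn=[0,0,0,0,0,0,0,0],
  grip=[0,0,0,0,0,0,0,0],
)

```text
time_s: 24.4
position: [0.6395, -0.0542, 0.038]
tcp_rot: [[0.994, 0.109, -0.0], [0.109, -0.994, 0.0], [-0.0, -0.0, -1.0]]
force: [0.2, 0.8, 0.5]
opening: 1.001
grasp_force: 0.0
```

Call:
jog_arm(
  delta_pos=[
    [0,0,0],
    [0,0,0],
    [0,0,0],
    [0,0,0],
    [0,0,2],
    [0,0,5],
    [0,0,10],
  ],
  turn=[0,0,0,0,0,0,0],
  grip=[1,1,1,1,1,1,1],
)

```text
time_s: 25.28
position: [0.6379, -0.0539, 0.1389]
tcp_rot: [[0.994, 0.109, -0.004], [0.109, -0.994, 0.001], [-0.004, -0.001, -1.0]]
force: [1.1, 0.5, -0.1]
opening: 0.661
grasp_force: 30.0
```

Call:
jog_arm(
  delta_pos=[
    [-0.5,5,0],
    [-1,10,0],
    [-2,16,0],
    [-2.8,21.4,0],
    [-2.8,21.4,-4],
    [-2.8,21.4,-8],
    [-2.8,21.4,-9.5],
    [-2.8,21.4,-11],
    [-2.8,21.4,-12.3],
    [-2.8,21.4,-12.9],
    [-2.8,21.4,-13.1],
    [-2.8,21.4,-13.1],
  ],
  turn=[0,0,0,0,0,0,0,0,0,0,0,0],
  grip=[1,1,1,1,1,1,1,1,1,1,1,1],
)

```text
time_s: 26.78
position: [0.6125, 0.1597, 0.0084]
tcp_rot: [[0.994, 0.109, 0.002], [0.109, -0.994, -0.0], [0.002, 0.0, -1.0]]
force: [2.8, 0.3, 4.5]
opening: 0.66
grasp_force: 30.0
```

Call:
jog_arm(
  delta_pos=[
    [0,0,0],
    [0,0,0],
    [0,0,0],
    [0,0,3],
    [0,0,8],
    [0,-5,12],
    [-1,-10,14],
    [-3,-16,14],
    [-5,-22,14],
    [-8,-28,14],
    [-12,-34,14],
    [-15,-40,14],
  ],
  turn=[0,0,0,0,0,0,-5,-10,-16,-22,-28,-34],
  grip=[0,0,0,0,0,0,0,0,0,0,0.1,0.1],
)

```text
time_s: 28.28
position: [0.469, -0.2233, 0.1473]
tcp_rot: [[0.884, -0.468, -0.001], [-0.468, -0.884, 0.001], [-0.002, -0.0, -1.0]]
force: [0.3, -0.6, -0.8]
opening: 0.916
grasp_force: 0.0
```

```bash
python3 - <<'E'
from h import *
s=read_state(); print(s["position"],np.degrees(np.arctan2(s["tcp_rot"][1,0],s["tcp_rot"][0,0])))
c=avg("top")
t=c["color"][120:250,130:260]; s=cam("side")["color"][170:300,180:310]
cv2.imwrite("pics/p6.png",cv2.resize(np.hstack([t,s]),None,fx=3,fy=3,interpolation=cv2.INTER_CUBIC))
for z,uv in ((.062,(171,222)),(.018,(223,164)),(.05,(383,199)),(.05,(177,165))):
  try: r=rim(c,uv,z,thr=180); print([np.round(k,1) for k in r[:3]])
  except Exception as e: print(e)
E
```

```text
[ 0.46900624 -0.22331379  0.14728929] -27.911077535187655
[array([448.8, 316.4]), np.float64(-28.1), array([102.1,  61.7])]
[array([591.1, 158.6]), np.float64(6.1), array([101. ,  60.4])]
max() iterable argument is empty
[array([608.8, 291.7]), np.float64(-7.5), array([98.5, 59.8])]
```

View pics/p6.png

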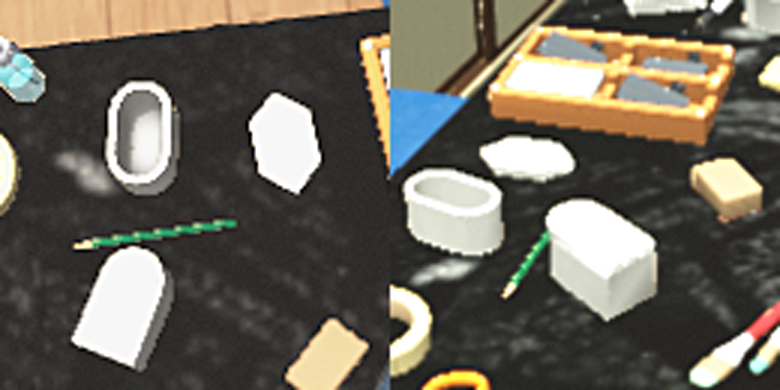

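Call:
jog_arm(
  delta_pos=[
    [-2.7,-4.75,0],
    [-2.7,-4.75,-5],
    [-2.7,-4.75,-9],
    [-2.7,-4.75,-12],
    [-2.7,-4.75,-12],
    [-2.7,-4.75,-12],
    [-2.7,-4.75,-12],
    [-2.7,-4.75,-12],
    [-2.7,-4.75,-12],
  ],
  turn=[0,0,0,0,0,0,0,0,0],
  grip=[0.1,0.1,0.1,0.1,0.1,0.5,0.5,0.5,0.5],
)

```text
time_s: 29.65
position: [0.4448, -0.2708, 0.0289]
tcp_rot: [[0.885, -0.465, 0.002], [-0.465, -0.885, -0.002], [0.003, 0.001, -1.0]]
force: [0.0, -0.4, 7.1]
opening: 0.664
grasp_force: 30.0
```

Call:
jog_arm(
  delta_pos=[
    [0,0,0],
    [0,0,0],
    [0,0,0],
    [0,0,3],
    [0,0,8],
    [0,0,12],
    [4,6,12],
    [8,12,12],
    [11,18,12],
    [13,24,12],
    [14,30,12],
    [15,36,12],
  ],
  turn=[0,0,0,0,0,0,5,10,16,22,28,34],
  grip=[0.1,0.1,0.1,0.1,0.1,0.1,0,0,0,0,0,0],
)

```text
time_s: 31.15
position: [0.5905, 0.0719, 0.1472]
tcp_rot: [[0.994, 0.113, -0.0], [0.113, -0.994, -0.0], [-0.0, -0.0, -1.0]]
force: [1.1, -0.9, -0.9]
opening: 0.999
grasp_force: 0.0
```

Call:
jog_arm(
  delta_pos=[
    [0,5,0],
    [0,7,0],
    [0,7,0],
  ],
  turn=[0,0,0],
  grip=[0,0,0],
)

```text
time_s: 31.52
position: [0.5898, 0.1406, 0.1472]
tcp_rot: [[0.994, 0.112, -0.001], [0.112, -0.994, -0.001], [-0.001, 0.0, -1.0]]
force: [0.6, -1.4, 0.4]
opening: 1.001
grasp_force: 0.0
```

```bash
python3 - <<'E'
from h import *
s=read_state(); print(s["position"],np.degrees(np.arctan2(s["tcp_rot"][1,0],s["tcp_rot"][0,0])))
c=avg("top")
cv2.imwrite("pics/p7.png",cv2.resize(c["color"][110:230,330:430],None,fx=5,fy=5,interpolation=cv2.INTER_CUBIC))
for z,uv in ((.05,(383,199)),(.05,(374,147))):
 for t in(140,170,200,225):
  try: r=rim(c,uv,z,thr=t); print([np.round(k,1) for k in r[:3]])
  except Exception as e: print(e)
E
```

```text
[0.58977793 0.14061966 0.14721192] 6.404867612859802
[array([ 442.3, -268.1]), np.float64(-26.9), array([98.9, 60.3])]
[array([ 442.4, -268.3]), np.float64(-27.1), array([97.7, 59.2])]
[array([ 442.4, -268.3]), np.float64(-27.6), array([96.6, 58.3])]
[array([ 442.3, -268.6]), np.float64(-27.7), array([95.5, 57.4])]
[array([ 591.4, -270.7]), np.float64(34.1), array([102.9,  72.3])]
[array([ 592.9, -273. ]), np.float64(33.9), array([102.2,  65.9])]
[array([ 593.4, -273.9]), np.float64(35.1), array([102.2,  64.6])]
[array([ 593.5, -274. ]), np.float64(35.1), array([101.6,  63.6])]
```

View pics/p7.png

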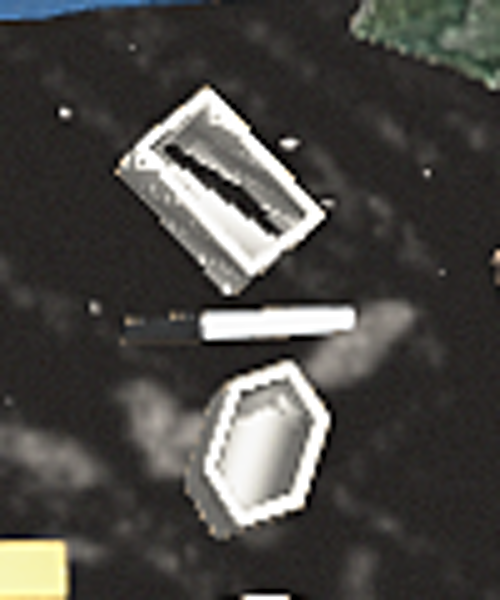

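Call:
jog_arm(
  delta_pos=[
    [0.1,1.6,-4],
    [0.1,1.6,-9],
    [0.1,1.6,-9],
    [0.1,1.6,-9],
  ],
  turn=[-0.2,-0.2,-0.2,-0.2],
  grip=[0,0,0,0],
)

```text
time_s: 32.22
position: [0.5925, 0.1549, 0.0588]
tcp_rot: [[0.995, 0.104, 0.002], [0.104, -0.995, 0.0], [0.002, 0.0, -1.0]]
force: [-0.1, -0.7, 0.8]
opening: 0.997
grasp_force: 0.0
```

```bash
python3 - <<'E'
from h import *
c=cam("top")
q=onz(c,np.array([(208,88),(325,212),(255,278),(130,160)])/5-.4+[330,110],.05)*1000
print(np.round(q,1),q[[0,2]].mean(0),q[[1,3]].mean(0))
for i in range(4): d=q[(i+1)%4]-q[i]; print(np.hypot(*d),np.degrees(np.arctan2(d[1],d[0])))
E
```

```text
[[ 650.8 -272.5]
 [ 569.8 -326. ]
 [ 536.3 -279.1]
 [ 613.2 -220.4]] [ 593.53513506 -275.80399715] [ 591.50481741 -273.17873415]
97.02563398842263 -146.5757317051521
57.6891761592274 125.57702874090955
96.75539867641112 37.346856843254066
64.32255083281812 -54.2021402503283
```

Call:
jog_arm(
  delta_pos=[
    [0,0.2,-2],
    [0,0.2,-4],
    [0,0.2,-5],
    [0,0.2,-5],
    [0,0.2,-5],
    [0,0.2,-5],
    [0,0.2,-5],
    [0,0.2,-5],
  ],
  turn=[0,0,0,0,0,0,0,0],
  grip=[0,0,0,0,1,1,1,1],
)

```text
time_s: 33.28
position: [0.5915, 0.1579, 0.0079]
tcp_rot: [[0.994, 0.106, 0.001], [0.106, -0.994, -0.0], [0.001, 0.0, -1.0]]
force: [-0.1, -0.1, 1.0]
opening: 0.656
grasp_force: 30.0
```

Call:
jog_arm(
  delta_pos=[
    [0,0,3],
    [0,0,8],
    [0,0,11],
    [0,-6,11],
    [-1,-12,11],
    [-2,-18,11],
    [-4,-24,11],
    [-7,-30,11],
    [-11,-36,11],
    [-15,-42,11],
  ],
  turn=[0,0,0,0,-5,-10,-15,-20,-27,-33.7],
  grip=[1,1,1,1,1,1,1,1,1,1],
)

```text
time_s: 34.52
position: [0.4537, -0.2433, 0.1176]
tcp_rot: [[0.884, -0.467, 0.0], [-0.467, -0.884, -0.0], [0.001, 0.0, -1.0]]
force: [0.2, -1.1, -1.0]
opening: 0.662
grasp_force: 30.0
```

Call:
jog_arm(
  delta_pos=[
    [0,0,0],
    [0,0,0],
  ],
  turn=[0,0],
  grip=[1,1],
)

```text
time_s: 34.78
position: [0.4546, -0.2415, 0.1176]
tcp_rot: [[0.886, -0.464, -0.0], [-0.464, -0.886, 0.001], [-0.0, -0.001, -1.0]]
force: [0.0, 0.4, -1.5]
opening: 0.661
grasp_force: 30.0
```

Call:
jog_arm(
  delta_pos=[
    [-1.26,-2.8,0],
    [-1.26,-2.8,0],
    [-1.26,-2.8,-3],
    [-1.26,-2.8,-5.2],
  ],
  turn=[0,0,0,0],
  grip=[1,1,1,1],
)

```text
time_s: 35.28
position: [0.443, -0.2674, 0.0649]
tcp_rot: [[0.887, -0.461, -0.0], [-0.461, -0.887, 0.001], [-0.001, -0.001, -1.0]]
force: [0.2, -0.1, -0.8]
opening: 0.66
grasp_force: 30.0
```

Call:
jog_arm(
  delta_pos=[
    [0,0,0],
    [0,0,0],
  ],
  turn=[0,0],
  grip=[1,1],
)

```text
time_s: 35.52
position: [0.4431, -0.2688, 0.066]
tcp_rot: [[0.887, -0.462, 0.001], [-0.462, -0.887, -0.0], [0.001, -0.0, -1.0]]
force: [1.0, -0.2, -0.8]
opening: 0.661
grasp_force: 30.0
```

Call:
jog_arm(
  delta_pos=[
    [-0.1,-0.06,0],
    [-0.1,-0.06,-0.7],
    [-0.1,-0.06,-1.2],
    [-0.1,-0.06,-1.3],
    [-0.1,-0.06,-1.5],
    [-0.1,-0.06,-1.5],
  ],
  turn=[-0.4,-0.4,-0.4,-0.4,-0.4,-0.4],
  grip=[1,1,1,1,1,1],
)

```text
time_s: 36.28
position: [0.4409, -0.2701, 0.0518]
tcp_rot: [[0.883, -0.47, -0.0], [-0.47, -0.883, -0.0], [-0.0, 0.0, -1.0]]
force: [-1.9, 1.2, 10.8]
opening: 0.661
grasp_force: 30.0
```

Call:
jog_arm(
  delta_pos=[
    [0,0,0],
    [0,0,0],
    [0,0,0],
    [0,0,2],
    [0,0,6],
    [0,0,9],
    [3,0,9],
    [9,0,9],
    [14,0,9],
    [16,0,9],
    [16,0,9],
    [16,0,9],
  ],
  turn=[0,0,0,0,0,0,10,20,30,40,50,62],
  grip=[0.15,0.15,0.15,0.15,0.15,0.15,0.15,0.15,0.15,0.15,0.15,0.15],
)

```text
time_s: 37.78
position: [0.6013, -0.2698, 0.1397]
tcp_rot: [[0.838, 0.546, -0.001], [0.546, -0.838, 0.001], [-0.0, -0.001, -1.0]]
force: [0.2, 0.5, 0.3]
opening: 0.851
grasp_force: 0.0
```

```bash
python3 - <<'E'
from h import *
s=read_state(); print(s["position"],np.degrees(np.arctan2(s["tcp_rot"][1,0],s["tcp_rot"][0,0])))
c=cam("top")
print(onz(c,np.array([(122,312),(122,345),(200,305),(355,305),(355,335)])/5-.4+[330,110],.012))
print(onz(c,np.array([(232,292),(118,172)])/5-.4+[330,110],0))
E
```

```text
[ 0.60128485 -0.26983655  0.1397128 ] 33.09774606305308
[[ 0.53431043 -0.210746  ]
 [ 0.51494636 -0.20748702]
 [ 0.53310048 -0.2565979 ]
 [ 0.52246914 -0.34686597]
 [ 0.50481522 -0.34346966]]
[[ 0.54137587 -0.28031943]
 [ 0.62181013 -0.2258139 ]]
```

Call:
jog_arm(
  delta_pos=[
    [0,0,-4],
    [0,0,-8],
    [0,0,-11.2],
    [0,0,-11.2],
    [0,0,-11.2],
    [0,0,-11.2],
    [0,0,-11.2],
    [0,0,-11.2],
  ],
  turn=[1,1,1,1,1,1,1,1],
  grip=[0.15,0.15,0.15,0.15,0.5,0.5,0.5,0.5],
)

```text
time_s: 38.83
position: [0.6026, -0.2712, 0.0304]
tcp_rot: [[0.832, 0.555, 0.003], [0.555, -0.832, -0.002], [0.002, 0.004, -1.0]]
force: [0.6, -0.9, 6.3]
opening: 0.666
grasp_force: 29.9
```

Call:
jog_arm(
  delta_pos=[
    [0,0,0],
    [0,0,0],
    [0,0,0],
    [0,0,4],
    [0,0,9],
    [-0.5,5,12],
    [-1,11,12],
    [-1.5,17,12],
    [-2,23,12],
    [-2.1,28.4,12],
    [-2.1,28.4,12],
  ],
  turn=[0,0,0,0,0,-5,-10,-15,-22,-28,-28],
  grip=[0.15,0.15,0.15,0.15,0.15,0.6,0.7,0.8,1,1,1],
)

```text
time_s: 40.2
position: [0.5788, 0.0178, 0.1483]
tcp_rot: [[0.994, 0.105, -0.002], [0.105, -0.994, 0.001], [-0.002, -0.001, -1.0]]
force: [-0.5, -0.5, 0.1]
opening: 0.253
grasp_force: 0.0
```

```bash
python3 - <<'E'
from h import *
s=read_state(); print(s["position"],np.degrees(np.arctan2(s["tcp_rot"][1,0],s["tcp_rot"][0,0])))
c=avg("top")
r=rim(c,(171,222),.062,thr=180); print([np.round(k,1) for k in r[:3]])if 0 else 0
r=rim(c,(383,199),.062,thr=180); print([np.round(k,1) for k in r[:3]])
for t in (170,225): r=rim(c,(375,147),.05,thr=t); print([np.round(k,1) for k in r[:3]])
a=c["color"][110:230,330:430]; c=avg("side"); b=c["color"][130:190,240:320]
cv2.imwrite("pics/p8.png",np.hstack([cv2.resize(a,(400,480),interpolation=cv2.INTER_CUBIC),cv2.copyMakeBorder(cv2.resize(b,(400,300),interpolation=cv2.INTER_CUBIC),0,180,0,0,0)]))
E
```

```text
[0.57884801 0.0178194  0.14827074] 6.037740199728639Traceback (most recent call last):
  File "<stdin>", line 4, in <module>
  File "h.py", line 49, in rim
    ct=max(ct,key=lambda k:cv2.contourArea(cv2.convexHull(k)))[:,0,:]
       ~~~^^^^^^^^^^^^^^^^^^^^^^^^^^^^^^^^^^^^^^^^^^^^^^^^^^^^
ValueError: max() iterable argument is empty
```

Call:
jog_arm(
  delta_pos=[
    [0,0,-5],
    [0,0,-10.3],
    [0,0,-10.3],
    [0,0,-11],
    [0,0,-11.4],
    [0,0,-11.8],
    [0,0,-12.1],
    [0,0,-12.3],
    [0,0,-12.3],
  ],
  turn=[0,0,0,0,0,0,0,0,0],
  grip=[1,1,1,1,1,1,1,1,1],
)

```text
time_s: 41.52
position: [0.5798, 0.0128, 0.0306]
tcp_rot: [[0.995, 0.101, 0.001], [0.101, -0.995, -0.002], [0.0, 0.002, -1.0]]
force: [-8.3, -3.5, 24.5]
opening: 0.004
grasp_force: 12.7
```

Call:
jog_arm(
  delta_pos=[
    [0,0,1.5],
    [0.3,0,5],
    [2,0.2,6],
    [4,0.4,6],
    [5.5,0.6,6],
    [5.5,0.6,6],
    [5.5,0.6,6],
    [5.5,0.6,6],
  ],
  turn=[0,0,0,0,0,0,0,0],
  grip=[1,0,0,0,0,0,0,0],
)

```text
time_s: 42.52
position: [0.6343, 0.0198, 0.0856]
tcp_rot: [[0.995, 0.099, -0.001], [0.099, -0.995, 0.0], [-0.001, -0.0, -1.0]]
force: [-0.6, 0.2, -0.4]
opening: 0.715
grasp_force: 0.0
```

```bash
python3 - <<'E'
from h import *
c=cam("side"); b=c["color"][140:220,200:310]; t=cam("top")["color"][110:220,230:350]
cv2.imwrite("pics/p8.png",np.hstack([cv2.resize(b,(495,360),interpolation=cv2.INTER_CUBIC),cv2.resize(t,(300,360))]))
E
```

```text
(no output)
```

View pics/p8.png

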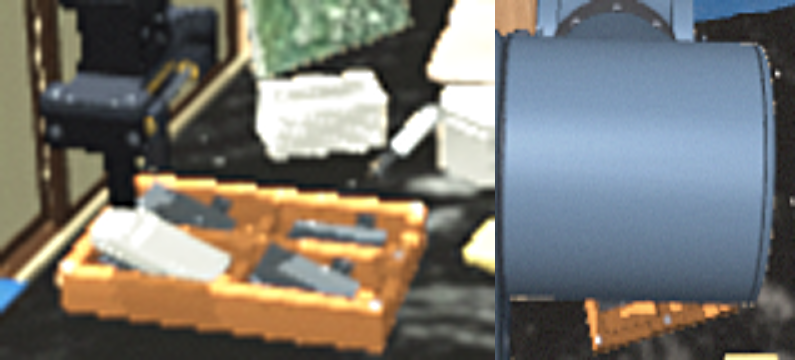

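Call:
jog_arm(
  delta_pos=[
    [0.1,0.4,0],
    [0.1,0.4,0],
    [0.1,0.4,-2],
    [0.1,0.4,-4],
    [0.1,0.4,-4.7],
    [0.1,0.4,-4.7],
    [0.1,0.4,-4.7],
  ],
  turn=[0.4,0.4,0.4,0.4,0.4,0.4,0.4],
  grip=[0,0,0,0,0,0,0],
)

```text
time_s: 43.5
position: [0.6366, 0.0236, 0.0389]
tcp_rot: [[0.994, 0.106, 0.001], [0.106, -0.994, -0.0], [0.001, 0.0, -1.0]]
force: [-0.3, -0.4, -0.3]
opening: 0.999
grasp_force: 0.0
```

Call:
jog_arm(
  delta_pos=[
    [0,0,0],
    [0,0,0],
    [0,0,0],
    [0,0,0],
    [0,0,2],
    [0,0,5],
    [0,0,10],
  ],
  turn=[0,0,0,0,0,0,0],
  grip=[1,1,1,1,1,1,1],
)

```text
time_s: 44.38
position: [0.635, 0.0239, 0.139]
tcp_rot: [[0.994, 0.106, -0.003], [0.106, -0.994, 0.0], [-0.003, -0.001, -1.0]]
force: [0.4, 0.2, -0.6]
opening: 0.664
grasp_force: 30.0
```

Call:
jog_arm(
  delta_pos=[
    [-0.5,5,0],
    [-1,10,0],
    [-2,13.6,0],
    [-2,13.6,-4],
    [-2,13.6,-8],
    [-2,13.6,-9.5],
    [-2,13.6,-11],
    [-2,13.6,-12.3],
    [-2,13.6,-12.9],
    [-2,13.6,-13.1],
    [-2,13.6,-13.1],
  ],
  turn=[0,0,0,0,0,0,0,0,0,0,0],
  grip=[1,1,1,1,1,1,1,1,1,1,1],
)

```text
time_s: 45.75
position: [0.6173, 0.1597, 0.0085]
tcp_rot: [[0.994, 0.107, 0.002], [0.107, -0.994, 0.0], [0.002, 0.0, -1.0]]
force: [3.5, 0.3, 5.4]
opening: 0.663
grasp_force: 30.0
```

```bash
cat > m.py <<'E'
from h import *
c=avg("top")
for z,uv in ((.062,(171,222)),(.018,(223,164)),(.062,(383,199)),(.05,(375,147))):
 for t in (180,225):
  try: r=rim(c,uv,z,thr=t); print([np.round(k,1) for k in r[:3]])
  except Exception as e: print("-")
  if z==.05: # the four rim corners, from the contour's farthest points along the box's diagonals
    print(np.round(cv2.approxPolyDP(r[3].reshape(-1,1,2),5,True)[:,0],1).tolist())
E
python3 m.py
```

```text
-
-
-
-
[array([ 441.5, -268.6]), np.float64(-73.3), array([79.4, 77.8])]
[array([ 440.5, -268.6]), np.float64(-28.5), array([100.2,  58.1])]
[array([ 591.8, -271.4]), np.float64(32.9), array([101.5,  66.9])]
[[650.9000244140625, -270.70001220703125], [622.0999755859375, -226.1999969482422], [607.5, -222.1999969482422], [538.7000122070312, -278.0], [568.7000122070312, -324.79998779296875]]
[array([ 592.2, -272.3]), np.float64(32.9), array([100.5,  63.6])]
[[649.9000244140625, -270.6000061035156], [617.7999877929688, -224.0], [605.0999755859375, -226.1999969482422], [539.2999877929688, -277.20001220703125], [568.7999877929688, -324.29998779296875]]
```

Call:
jog_arm(
  delta_pos=[
    [0,0,0],
    [0,0,0],
    [0,0,0],
    [0,0,3],
    [0,0,8],
    [0,-5,12],
    [0,-11,14],
    [-1,-17,14],
    [-1,-23,14],
    [-2,-29,14],
    [-2,-35,14],
    [-2,-41,14],
  ],
  turn=[0,0,0,0,0,0,0,0,0,0,0,0],
  grip=[0,0,0,0,0,0,0,0,0,0,0,0],
)

```text
time_s: 47.45
position: [0.5953, -0.2517, 0.1471]
tcp_rot: [[0.994, 0.106, -0.001], [0.106, -0.994, 0.001], [-0.001, -0.001, -1.0]]
force: [0.3, -0.7, 0.8]
opening: 1.001
grasp_force: 0.0
```

```bash
python3 m.py
```

```text
[array([448.9, 316.5]), np.float64(-27.9), array([102.1,  61.7])]
[array([448.9, 316.5]), np.float64(-28.0), array([100.9,  60.3])]
[array([596.7, 158.6]), np.float64(6.3), array([103.5,  60.8])]
[array([596.9, 158.9]), np.float64(5.9), array([101.3,  59.7])]
[array([ 425.5, -259.3]), np.float64(12.9), array([49.7, 47.7])]
[array([ 426.7, -259.2]), np.float64(57.2), array([60. , 11.7])]
[array([ 580.3, -309.6]), np.float64(85.9), array([24.1, 15.5])]
[[573.4000244140625, -297.0], [572.5999755859375, -321.1000061035156], [588.2000122070312, -307.0]]
-
[[573.4000244140625, -297.0], [572.5999755859375, -321.1000061035156], [588.2000122070312, -307.0]]
```

Call:
jog_arm(
  delta_pos=[
    [0,6,0],
    [0,12,0],
    [0,18,0],
    [0,24,0],
    [0,30,0],
    [0.15,36,0],
    [0.15,40.9,0],
    [0.15,40.9,-5],
    [0.15,40.9,-10],
    [0.15,40.9,-10],
    [0.15,40.9,-10],
  ],
  turn=[0,0,0,0,0,0,0,0,0,0,0],
  grip=[0,0,0,0,0,0,0,0,0,0,0],
)

```text
time_s: 49.02
position: [0.598, 0.1597, 0.0488]
tcp_rot: [[0.994, 0.108, 0.001], [0.108, -0.994, 0.0], [0.001, -0.0, -1.0]]
force: [0.6, -0.4, -0.1]
opening: 1.005
grasp_force: 0.0
```

Call:
jog_arm(
  delta_pos=[
    [-0.1,-0.2,-2],
    [-0.1,-0.2,-4],
    [-0.1,-0.2,-4.1],
    [-0.1,-0.2,-4.1],
    [-0.1,-0.2,-4.1],
    [-0.1,-0.2,-4.1],
    [-0.1,-0.2,-4.1],
    [-0.1,-0.2,-4.1],
  ],
  turn=[0,0,0,0,0,0,0,0],
  grip=[0,0,0,0,1,1,1,1],
)

```text
time_s: 50.02
position: [0.5968, 0.1568, 0.0067]
tcp_rot: [[0.994, 0.106, 0.0], [0.106, -0.994, 0.0], [0.0, -0.0, -1.0]]
force: [1.0, 0.3, 0.8]
opening: 0.664
grasp_force: 30.0
```

Call:
jog_arm(
  delta_pos=[
    [0,0,3],
    [0,0,8],
    [0,0,11],
    [0,-6,11],
    [0,-12,11],
    [0,-18,11],
    [0,-24,11],
    [0,-30,11],
    [0,-36,11],
    [-0.3,-42,11],
    [-0.3,-43.3,11],
    [-0.3,-43.3,11],
  ],
  turn=[0,0,0,0,4,8,12,16,20,24,27.5,27.5],
  grip=[1,1,1,1,1,1,1,1,1,1,1,1],
)

```text
time_s: 51.52
position: [0.5931, -0.2777, 0.1161]
tcp_rot: [[0.835, 0.551, -0.0], [0.551, -0.835, 0.0], [-0.0, -0.001, -1.0]]
force: [0.2, 0.6, -1.7]
opening: 0.665
grasp_force: 30.0
```

Call:
jog_arm(
  delta_pos=[
    [0,0,0],
    [0,0,0],
  ],
  turn=[0,0],
  grip=[1,1],
)

```text
time_s: 51.78
position: [0.5937, -0.2746, 0.1165]
tcp_rot: [[0.832, 0.555, -0.001], [0.555, -0.832, 0.001], [-0.0, -0.001, -1.0]]
force: [0.3, 0.4, -1.4]
opening: 0.667
grasp_force: 30.0
```

Call:
jog_arm(
  delta_pos=[
    [0.19,-0.1,-3],
    [0.19,-0.1,-5],
    [0.19,-0.1,-5],
    [0.19,-0.1,-5],
  ],
  turn=[0,0,0,0],
  grip=[1,1,1,1],
)

```text
time_s: 52.28
position: [0.596, -0.2772, 0.0669]
tcp_rot: [[0.833, 0.554, 0.001], [0.554, -0.833, -0.0], [0.0, 0.001, -1.0]]
force: [0.4, -0.7, -0.4]
opening: 0.663
grasp_force: 30.0
```

Call:
jog_arm(
  delta_pos=[
    [-0.04,0.14,0],
    [-0.04,0.14,-0.8],
    [-0.04,0.14,-1.3],
    [-0.04,0.14,-1.45],
    [-0.04,0.14,-1.6],
    [-0.04,0.14,-1.6],
  ],
  turn=[0,0,0,0,0,0],
  grip=[1,1,1,1,1,1],
)

```text
time_s: 53.02
position: [0.5952, -0.2759, 0.0507]
tcp_rot: [[0.833, 0.554, 0.0], [0.554, -0.833, -0.0], [0.0, 0.0, -1.0]]
force: [-0.8, -0.2, 0.4]
opening: 0.665
grasp_force: 30.0
```

Call:
jog_arm(
  delta_pos=[
    [0,0,-0.12],
    [0,0,-0.12],
    [0,0,-0.12],
  ],
  turn=[0,0,0],
  grip=[1,1,1],
)

```text
time_s: 53.4
position: [0.5953, -0.2759, 0.0507]
tcp_rot: [[0.833, 0.554, 0.0], [0.554, -0.833, -0.0], [0.0, 0.0, -1.0]]
force: [-2.1, 0.9, 7.1]
opening: 0.661
grasp_force: 30.0
```

Call:
jog_arm(
  delta_pos=[
    [0,0,0],
    [0,0,0],
    [0,0,0],
    [0,0,2],
    [0,0,6],
    [0,0,9],
    [2,6,9],
    [4,12,9],
    [6,18,9],
    [6,22.4,9],
    [6,22.4,9],
    [6,22.4,9],
  ],
  turn=[0,0,0,0,0,0,-7,-14,-21,-27.5,-27.5,-27.5],
  grip=[0.15,0.15,0.15,0.15,0.15,0.15,0.5,1,1,1,1,1],
)

```text
time_s: 54.9
position: [0.6557, -0.0523, 0.1404]
tcp_rot: [[0.994, 0.108, 0.002], [0.108, -0.994, -0.001], [0.001, 0.001, -1.0]]
force: [-0.1, -0.4, 0.7]
opening: 0.252
grasp_force: 0.0
```

Square seated. Now level rest3.

Call:
jog_arm(
  delta_pos=[
    [0,0,-4],
    [0,0,-9],
    [0,0,-10],
    [0,0,-10.7],
    [0,0,-11.3],
    [0,0,-11.9],
    [0,0,-12.3],
    [0,0,-12.4],
    [0,0,-12.4],
  ],
  turn=[0,0,0,0,0,0,0,0,0],
  grip=[1,1,1,1,1,1,1,1,1],
)

```text
time_s: 56.02
position: [0.6562, -0.0522, 0.0181]
tcp_rot: [[0.994, 0.107, 0.002], [0.107, -0.994, -0.001], [0.002, 0.001, -1.0]]
force: [-2.4, -0.5, 11.5]
opening: -0.001
grasp_force: 5.9
```

Call:
jog_arm(
  delta_pos=[
    [0,0,3],
    [0,0,5],
    [-0.4,4,5],
    [-0.87,7.75,5],
    [-0.87,7.75,5],
    [-0.87,7.75,2.5],
    [-0.87,7.75,1.8],
    [-0.87,7.75,1.2],
    [-0.87,7.75,0.6],
    [-0.87,7.75,0],
    [-0.87,7.75,-0.1],
    [-0.87,7.75,-0.1],
  ],
  turn=[0,0,0,0,0,0,0,0,0,0,0,0],
  grip=[1,1,1,1,1,1,1,1,1,1,1,1],
)

```text
time_s: 57.52
position: [0.6464, 0.0252, 0.0178]
tcp_rot: [[0.994, 0.107, 0.0], [0.107, -0.994, -0.001], [-0.0, 0.001, -1.0]]
force: [-5.0, -0.4, 18.5]
opening: 0.005
grasp_force: 9.5
```

Call:
jog_arm(
  delta_pos=[
    [0,0,3],
    [0,0,5],
    [-4,-0.4,5],
    [-9,-1,5],
    [-11.8,-1.3,5],
    [-11.8,-1.3,5],
    [-11.8,-1.3,2.5],
    [-11.8,-1.3,1.8],
    [-11.8,-1.3,1.2],
    [-11.8,-1.3,0.6],
    [-11.8,-1.3,0],
    [-11.8,-1.3,-0.1],
  ],
  turn=[0,0,0,0,0,0,0,0,0,0,0,0],
  grip=[1,1,1,1,1,1,1,1,1,1,1,1],
)

```text
time_s: 59.02
position: [0.5292, 0.0124, 0.0173]
tcp_rot: [[0.994, 0.107, 0.002], [0.107, -0.994, -0.001], [0.002, 0.001, -1.0]]
force: [-5.2, -0.5, 36.9]
opening: 0.004
grasp_force: 18.8
```

Call:
jog_arm(
  delta_pos=[
    [0,0,0],
    [0,0,4],
    [0,0,10],
    [-3,0,14],
    [-6,0,18],
    [-9,0,22],
  ],
  turn=[0,0,0,0,0,0],
  grip=[1,1,1,1,1,1],
)

```text
time_s: 59.78
position: [0.437, 0.0129, 0.2344]
tcp_rot: [[0.994, 0.107, -0.001], [0.107, -0.994, 0.0], [-0.001, -0.0, -1.0]]
force: [-0.5, -0.5, 0.4]
opening: 0.006
grasp_force: 0.0
```

```bash
python3 - <<'E'
from h import *
t=cam("top")["color"][100:260,130:430]; s=cam("side")["color"][120:280,170:340]
cv2.imwrite("pics/p9.png",np.hstack([cv2.resize(t,(460,245),interpolation=cv2.INTER_CUBIC),cv2.resize(s,None,fx=2,fy=245/160,interpolation=cv2.INTER_CUBIC)]))
E
python3 m.py
```

```text
[array([448.8, 316.6]), np.float64(-27.8), array([101.1,  60.5])]
[array([448.8, 316.8]), np.float64(-27.5), array([99.6, 59. ])]
-
-
[array([ 441.5, -268.6]), np.float64(-73.3), array([79. , 77.4])]
[array([ 440.3, -268.8]), np.float64(-28.3), array([99.9, 57.1])]
[array([ 598. , -278.5]), np.float64(33.7), array([102.4,  59.3])]
[[655.2000122070312, -272.5], [623.0999755859375, -226.39999389648438], [541.5, -282.8999938964844], [574.5999755859375, -329.79998779296875]]
[array([ 598. , -278.5]), np.float64(33.7), array([101.1,  57.9])]
[[655.0999755859375, -274.0], [623.4000244140625, -227.89999389648438], [542.0999755859375, -282.0], [574.7000122070312, -328.79998779296875]]
```

View pics/p9.png

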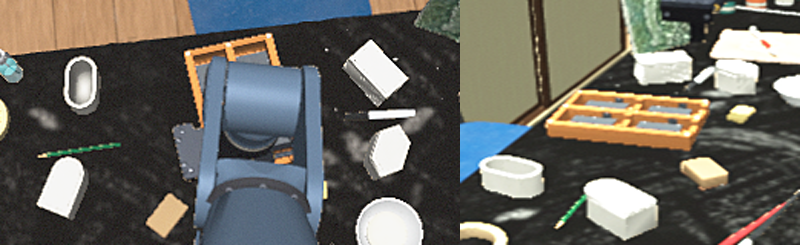

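```bash
python3 -c "
from rig import *
print(hand_in())"
```

```text
the job is handed in; nothing more can be done
None
```

The arch, hex and square lids are each seated on their matching boxes, the oval box stays open because its lid is not in the tray, all four rests look level in the final camera view, and the job was handed in at about 60 s; no pass/fail result came back.

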